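Snap the drain cap onto the ripening case's drain stub

ROBOT

A 7-joint arm with a two-finger parallel gripper is mounted at the origin on the work surface. World frame = base frame: x ahead of the robot, y to its left, z up, the work surface at z = 0. Lengths are in m, angles in rad, forces in N, time in s.
With the tool pointing down it reaches from about 0.425 to 0.925 m from the base axis. Payload 6.8 kg.
Tool frame: the origin (TCP) lies between the finger pads; the fingertips stand arm.tip_extent ahead of it and the grasp point (between the pads) lies 11 mm behind it (arm.tip_extent is the distance from the TCP to the fingertips, in m); z points along the fingers, y is the line along which they close (so a half turn about z gives the same grasp; the last joint's range is limited). The gripper opens to 85 mm and grips with 20 to 120 N. Pads are 22 mm wide; open, the fingers measure 114 mm over their backs; the gripper's body (76 mm by 85 mm) begins 54 mm behind the grasp point. The pads swing forward as they close: fully open they stand 13 mm farther back than shut.
Start: joints at [-1.449, 0.477, 0.022, 1.555, -0.011, 1.109, -0.083], TCP at [0.154, 0.657, 0.239] pointing down, gripper open.
Joint ranges: [-2.96, 2.96], [-0.34, 2.1], [-1.41, 1.46], [0.24, 2.44], [-1.37, 4.51], [0.17, 1.92], [-2.96, 2.96]. Speed limits (rad/s): [2.39, 2.39, 3.14, 3.14, 3.14, 3.14, 3.14].

INTERFACE

Orientations are given as a unit quaternion [x, y, z, w].
In Python, from station import arm gives the robot as it stands. Calls block until the motion is done:
- arm.move_ptp(position, orientation): joint-space move of the TCP to a pose.
- arm.movel(position, rot=None, velocity=0.15, force_limit=None): straight line of the TCP; rot=None keeps the orientation; velocity is the mean speed in m/s. With force_limit (N) it stops when the force on the tool has changed by that much, and returns True; else False.
- arm.move_joints(angles): joint-space move.
- arm.grip(opening, squeeze=None): opening from 0.0 (shut) to 1.0 (fully open); squeeze is the grip in N (None keeps the last); returns when the fingers have stopped.
- arm.sleep(seconds).
- arm.solve_ik(position, orientation): joint angles nearest the present ones, or None.
- arm.state(): the state.
- arm.camera(name): name is "scene" or "top" or "wrist"; returns a dict with "color" (400x640x3 uint8, red, green, blue), "mtx" (3x3 intrinsics, pixels), "dist" ([k1, k2, p1, p2, k3] as OpenCV has them; the pictures are not rectified), "position" and "attitude" of the camera in the world. Camera axes: x right, y up, looking along -z (the intrinsics and any distortion apply to the point x, -y, -z); pixel columns grow to the right and rows downward; lengths in m; the calibration is good to about 2 mm. A picture is of the moment at which its call begins. There is no depth.
A pose or a line that the arm cannot do raises arm.MotionError and nothing moves.
- arm.job_done(): hands the job in; it is judged then, once.
Trained networks look in the newest picture that a camera, given by its name, has taken for a name from the list of things; names that differ only in an ending like _2 or _b are one class to them, and where a whole thing is asked for, a point or a joint stands for the part that bears it (a point fixed in the world has none). Each returns a list of dicts, best first, with "p" (0 to 1); they miss things now and then, are a little off and sometimes report something else, mostly with a low value. They report only what shows in the picture. A call takes as long as a camera call. They do not tell look-alikes from the thing itself.
- arm.silhouettes(camera, label): "region" (400x640 bool, what is visible of it) and "box" ([left, top, right, bottom] in pixels, round what is visible of it).
The state is a dict: "time_s": time; "joint_positions": joint angles; "joint_vel": joint speeds; "effort": joint torques, N m; "ee_pos": TCP position; "orientation": TCP orientation; "contact_force": force on the tool from outside, world axes, zero at the start; "wrist_torque": the same for the moment, N m; "opening": opening from 0.0 (shut) to 1.0 (fully open); "grasp_force": force on a finger pad.
Only numpy, scipy, OpenCV 4.12 (cv2) and the standard library are available. Lean on these libraries where they do the work, as an engineer would, in place of code of your own. Each camera call takes 0.05 s, during which the arm holds its last target. There are 200 camera calls.

TASK

Swing the glazed top door of the small wooden cheese ripening case open by its handle until it stands upright on its stiff hinge. Then take the drain cap from the counter, push it down over the drain stub on the case's floor until it clicks, keep pressing after the click so that the rubber seal under it is firmly squeezed, and finish like that: still holding the cap and pressing it down, never letting go, with the door still open. Leave the cheeses, jar and price card where they are.

Things in the scene. Friction and masses are not known exactly. Their poses are not given: they have to be found in the camera images.
- case: low open wooden box fixed to the counter, 200 (x) by 300 (y) by 100 mm high, walls and floor 8 mm thick, covered by the glazed door. Origin: centre of its underside, on the counter; its x points away from the robot (up to 0.2 rad askew), from the handle side to the hinge side; z up.
- door (a joint): angle of the case's top door (rad): 0 shut and lying flat on the case, grows as its near edge rises, stop at 1.8. Wooden frame 200 by 300 mm and 10 mm thick with a glass pane, 0.35 kg. The stiff hinge holds the door at any angle; about 5 N up at the handle moves it.
- door_hinge (a point): point on the hinge line, in the middle of the case's far edge at the door's underside, 100 mm above the counter; the hinge line runs along the case's y. The point turns with the door.
- door_handle (a point): middle of the door's handle: a round steel bar 10 mm thick, 120 mm long, along the case's y, on end posts, 40 mm above the door's upper face, 20 mm in from its near edge: 180 mm from the hinge line along the door and 50 mm off the door's underside. The bar can turn between the pads: a gripper pointing down can follow the whole swing; at 1.57 rad it is beyond the upright door, 280 mm up.
- cap: white plastic snap cap, mouth down on the counter left or right of the case, 50 g: round ribbed body 48 mm across, 33 mm high, with a wing grip on top 34 mm long (cap x), 14 mm thick (cap y), 24 mm high; 57 mm in all. The mouth has a 3 mm high lip with a 25 mm bore; above it the bore is 34 mm wide, up to 28 mm from the mouth. Origin: centre of the mouth (underside); z up.
- cap_grip (a point): centre of the cap's wing grip, 45 mm above the cap's underside; pinch it across cap y.
- stub: steel drain stub on the case's floor near its middle, 32 mm high: a post 21 mm thick with a tapered top (10 mm at the tip), four sprung balls bulging to 31 mm across, centred 22 mm up, and at the foot a 62 mm flange with a rubber seal 48 mm across, its top 12 mm up. Origin: centre of its foot, on the case's floor (8 mm above the counter); z up. The cap fits at any yaw.
- stub_top (a point): tip of the stub, 32 mm above its origin. Lowering the cap: its lip meets the balls with the cap's origin 28 mm above the stub's origin; the push rises to some 6 to 10 N, then drops with a click as the balls slip through (22 to 19 mm); they draw the cap to 13 mm and hold it; the seal is met at 12 mm and pressing squeezes it, down to 7 mm at its stop.
- seal (a joint): how far the rubber seal is squeezed down (m): 0 free, 0.005 at its stop; a spring of 2.2 N per mm after 1 N, so about 8 N at 3 mm.
- goat_a: small round goat's cheese, 54 mm across, 26 mm high, inside the case near its left end; a bystander. Origin: centre of the underside.
- goat_b: the like, ash-grey, inside the case near its right end; a bystander. Origin: centre of the underside.
- jar: amber glass jar with a steel lid, 52 mm across, 60 mm high, on the counter beside the case, on the side where the cap is not; a bystander. Origin: centre of the underside.
- price_card: blank slate price card, 85 mm wide and 63 mm high, on a small wooden foot, on the counter to the right of the case; a bystander. Origin: centre of the underside.
- goat_c: small round goat's cheese, 54 mm across, 26 mm high, on the counter to the left of the case; a bystander. Origin: centre of the underside.
- tomme: brown round cheese, 110 mm across, 45 mm high, on the counter to the far left; a bystander. Origin: centre of the underside.
- brie: cream round cheese, 100 mm across, 32 mm high, on the counter to the far right; a bystander. Origin: centre of the underside.
Not all that is in view belongs to the job. What is shaped like the cap but red is not meant.

How it is judged:
On the way, in this order (a step that is already met when the one before it is completed fails the run):
1. the door stands open (value of joint door above 1.35 rad), for 0.2 s.
2. the cap has clicked over the stub's balls (z of cap in the frame of stub below 0.0145 m and horizontal distance between cap and stub below 0.004 m and angle between cap's own z axis and vertical below 0.12 rad), for 0.2 s.
At the end, for the whole second after the job is handed in: Door open over 1.35 rad; cap snapped on (origin under 14.5 mm above the stub's, within 4 mm of its axis, within 0.12 rad of upright); fingers on the cap with over 3 N and pressing, so that the seal stays squeezed by over 1.5 mm (about 4 N) through the last second (all of step 2 and value of joint seal above 0.0015 m and contact force between the fingers and cap above 3 N and value of joint door above 1.35 rad); the arm keeps its last pose, push and grip.
It fails at once if a cheese in the case was pushed more than 30 mm away or knocked over (distance of any of goat_a, goat_b from where it was at the start of the episode above 0.03 m or angle between any of goat_a, goat_b's own z axis and vertical above 0.6 rad).
It fails at once if a cheese on the counter was pushed more than 30 mm away or knocked over (distance of any of tomme, brie, goat_c from where it was at the start of the episode above 0.03 m or angle between any of tomme, brie, goat_c's own z axis and vertical above 0.6 rad).
It fails at once if the jar or price card was pushed more than 30 mm away or knocked over (distance of any of jar, price_card from where it was at the start of the episode above 0.03 m or angle between any of jar, price_card's own z axis and vertical above 0.6 rad).
It also fails if it takes over 64 s, if anything falls off the work surface, if the arm or the gripper's body presses on something with over 40 N, if the wrist force passes 120 N, or if a joint passes its speed limit or range.

## Working session

There is one attempt and no reset: what is moved stays moved. The work goes in short steps, each a Python script; the robot and the scene stay as the last script left them, time stands still between calls to the robot, and variables do not carry over. Pictures are saved under pics/ and viewed, at most 10 in all, crops included, and the job is handed in when it is done.

```bash
mkdir -p pics; ls
python3 - <<'E'
from station import arm
import cv2, numpy as np
print(arm.state(), arm.tip_extent)
ims=[]
for n in ["scene","top"]:
    c=arm.camera(n); print(n,c["mtx"],c["dist"],c["position"],c["attitude"])
    cv2.imwrite(f"pics/{n}0.png",c["color"][:,:,::-1])
    for l in ["case","door_handle","door","cap","stub","jar","goat_a","price_card"]:
        for d in arm.silhouettes(n,l): print(n,l,round(d["p"],2),d["box"],d["region"].sum(), c["color"][d["region"]].mean(0).round())
E
```

```text
pics
{'time_s': 0.0, 'joint_positions': array([-1.44911287,  0.47781852,  0.02235115,  1.55647626, -0.01148799,
        1.10929497, -0.08310892]), 'joint_vel': array([ 0.00028646, -0.00076537, -0.00034033,  0.0012087 , -0.00111008,
       -0.00129543,  0.00059174]), 'effort': array([-9.10421750e-04, -5.96436310e+01,  1.60744373e+00, -2.81192440e+01,
        1.23478522e-02,  9.36484372e-03,  4.24080474e-05]), 'ee_pos': array([0.15363306, 0.6566777 , 0.23830311]), 'orientation': array([ 1.14635283e-01,  9.93407207e-01, -9.33889424e-04, -2.92891160e-05]), 'contact_force': array([-0.19269502, -0.04546954,  0.27299944]), 'wrist_torque': array([ 0.02103705,  0.00874154, -0.00055002]), 'grasp_force': 0.0, 'opening': 1.0031557650641547} 0.008
scene [[418.52193419   0.         320.35769924]
 [  0.         418.52193419 206.89432611]
 [  0.           0.           1.        ]] [-0.00548128  0.          0.          0.          0.        ] [ 1.28293013 -0.38290545  0.83432798] [0.35203942 0.22422178 0.48266094 0.76995536]
scene case 0.64 [245.5, 170.9, 377.6, 279.8] 10071 [173. 146. 104.]
scene ca
[... 1014 characters left out ...]
r 0.82 [277.1, 155.0, 404.4, 239.9] 9847 [205. 176. 149.]
top door 0.17 [278.8, 154.9, 404.5, 246.5] 9977 [204. 175. 148.]
top cap 0.86 [177.3, 196.5, 198.9, 217.5] 321 [191.  55.  48.]
top cap 0.78 [192.0, 232.0, 211.9, 247.2] 317 [208. 204. 198.]
top cap 0.63 [154.3, 248.0, 180.1, 266.4] 281 [201.  55.  50.]
top jar 0.77 [441.4, 217.1, 468.8, 235.3] 350 [182. 161. 144.]
top jar 0.72 [203.1, 146.1, 225.3, 168.4] 316 [225. 223. 186.]
top jar 0.64 [440.2, 134.9, 477.2, 168.3] 1072 [225. 222. 178.]
top jar 0.3 [155.7, 132.9, 200.1, 176.8] 1436 [205. 143.  88.]
top goat_a 0.59 [203.6, 147.4, 226.6, 166.7] 298 [225. 224. 188.]
top price_card 0.63 [411.1, 156.5, 449.1, 170.3] 235 [117.  90.  61.]
```

View pics/top0.png

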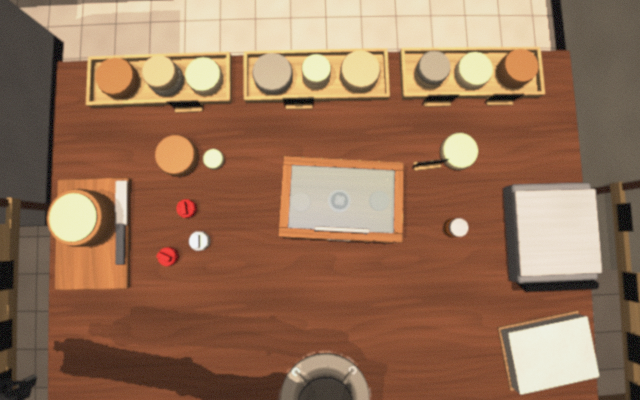

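View pics/scene0.png

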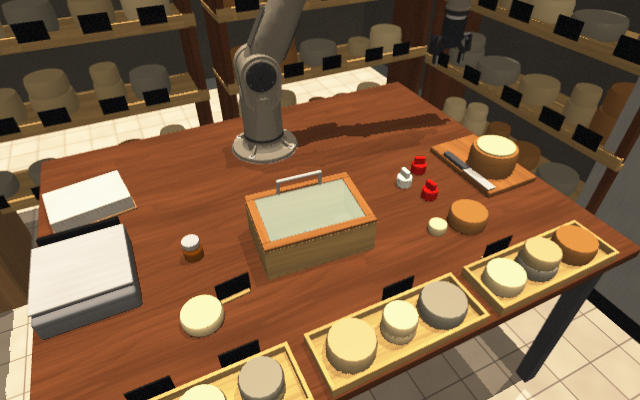

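Top: the case is at (342,200) with its handle at (342,230). The cap-like things are red (186,209), white (199,241) and red (167,257). The white one fits "white plastic", and I'll check it in an enlarged crop. In the scene view it sits at (404,178).

```bash
cat > h.py <<'E'
from station import arm
import cv2, numpy as np
from scipy.spatial.transform import Rotation as R
from scipy.optimize import minimize
def proj(c,P):
    """world points -> pixels"""
    p=R.from_quat(c["attitude"]).inv().apply(np.atleast_2d(P)-c["position"])*[1,-1,-1]
    return cv2.projectPoints(p,np.zeros(3),np.zeros(3),c["mtx"],np.array(c["dist"]))[0][:,0]
def ray(c,uv,z):
    """pixels -> points on the plane at height z"""
    n=cv2.undistortPoints(np.array(uv,float).reshape(-1,1,2),c["mtx"],np.array(c["dist"]))[:,0]
    d=R.from_quat(c["attitude"]).apply(np.c_[n[:,0],-n[:,1],-np.ones(len(n))])
    return c["position"]+d*((z-c["position"][2])/d[:,2])[:,None]
def hullmask(c,P):
    m=np.zeros((400,640),np.uint8)
    cv2.fillConvexPoly(m,cv2.convexHull((proj(c,P)*16).round().astype(np.int32)),1,shift=4)
    return m>0
def cyl(r,z0,z1):
    a=np.linspace(0,6.28,40); o=np.ones(40)
    return np.r_[np.c_[r*np.cos(a),r*np.sin(a),z0*o],np.c_[r*np.cos(a),r*np.sin(a),z1*o]]
def place(P,x,y,yaw=0): return R.from_euler("z",yaw).apply(P)+[x,y,0]
def fit(views,P,x0,step):
    def f(x):
        s=0
        for c,reg in views:
            m=hullmask(c,place(P,*x)); s+=(m&reg).sum()/(m|reg).sum()
        return -s/len(views)
    x0=np.array(x0,float); sim=np.vstack([x0]+[x0+np.eye(len(x0))[i]*step[i] for i in range(len(x0))])
    r=minimize(f,x0,method="Nelder-Mead",options=dict(initial_simplex=sim,xatol=1e-4,fatol=1e-5)); return r.x,-r.fun
def down(yaw):
    """tool pointing down, tool y turned so that it closes along world direction yaw+90deg"""
    return (R.from_euler("z",yaw)*R.from_euler("x",np.pi)).as_quat()
BOX=np.array([[x,y,z] for x in(-.1,.1) for y in(-.15,.15) for z in(0,.11)])
CAPH=np.r_[cyl(.024,0,.033)]
E
python3 - <<'E'
from h import *
S=arm.camera("scene"); 
ds={l:arm.silhouettes("scene",l) for l in("case","cap")}
T=arm.camera("top"); dt={l:arm.silhouettes("top",l) for l in("case","cap","door")}
x0=ray(T,[[341,200]],.11)[0,:2]
for v in([(T,dt["case"][0]["region"])],[(S,ds["case"][0]["region"])],[(S,ds["case"][0]["region"]),(T,dt["case"][0]["region"])]):
    print("case",fit(v,BOX,[*x0,0.],[.01,.01,.1]))
print("stub px",ray(T,[[340,200]],.04),"handle",ray(T,[[315,229],[368,232]],.155))
w=lambda c,d:[e for e in d if c["color"][e["region"]].mean(0)[1]>120][0]["region"]
vt,vs=(T,w(T,dt["cap"])),(S,w(S,ds["cap"]))
W=np.array([[x,y,.057] for x in(-.017,.017) for y in(-.007,.007)])
for v in([vt],[vs],[vt,vs]): print("cap",fit(v,np.r_[CAPH,W],[*ray(T,[[200,240]],.03)[0,:2],0.],[.01,.01,.2]))
for n,uv,z in(("jar",(458,227),.06),("red1",(186,209),.03),("red2",(167,257),.03),("goatc",(213,158),.026),("card",(431,164),.0)): print(n,ray(T,[uv],z)[0].round(3))
a=cv2.resize(T["color"][190:280,140:230],(400,400),interpolation=cv2.INTER_CUBIC)
b=cv2.resize(T["color"][145:250,270:410],(400,300),interpolation=cv2.INTER_CUBIC)
cv2.imwrite("pics/crop1.png",np.hstack([a,np.vstack([b,np.zeros((100,400,3),np.uint8)])])[:,:,::-1])
E
```

```text
case (array([ 0.51887042, -0.05399312, -0.08069378]), np.float64(0.9795959392903809))
case (array([ 0.50988401, -0.04972272, -0.08064469]), np.float64(0.934562760261749))
case (array([ 0.51760522, -0.05292881, -0.08574465]), np.float64(0.9379211964298471))
stub px [[ 0.52173518 -0.05413521  0.04      ]] handle [[ 0.445831    0.01423841  0.155     ]
 [ 0.43534746 -0.10980304  0.155     ]]
cap (array([0.42468918, 0.3235246 , 0.04501771]), np.float64(0.8908554572271387))
cap (array([ 0.41895396,  0.32792895, -0.04625772]), np.float64(0.8595890410958904))
cap (array([0.42264461, 0.3250643 , 0.04473734]), np.float64(0.8582566759819904))
jar [ 0.441 -0.358  0.06 ]
red1 [0.509 0.357 0.03 ]
red2 [0.383 0.408 0.03 ]
goatc [0.646 0.285 0.026]
card [ 0.619 -0.314  0.   ]
```

View pics/crop1.png

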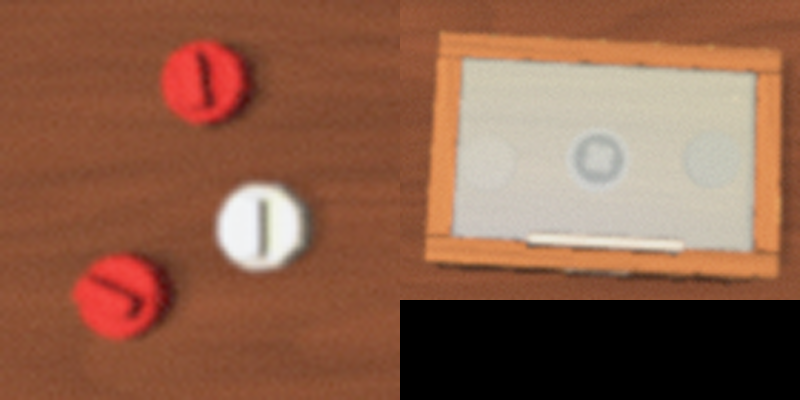

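The crop confirms the white cap at (199,241), left of the case; both red ones are look-alikes. Its wing slot runs almost along world x. The handle is at about (0.440,-0.047) and the case yaw is about -0.085. I'll go above the handle and check with the wrist camera.

Run:
```python
from h import *
yaw=-.085; best=None
for k in(1,-1):
    o=down(yaw+k*np.pi/2); H=np.array([.618+.0,-.0615,.1])
    sols=[]
    for th in np.linspace(0,1.57,5):
        r=-.18*np.cos(th)+.05*np.sin(th); z=.1+.18*np.sin(th)+.05*np.cos(th)
        q=arm.solve_ik([H[0]+r*np.cos(yaw),H[1]+r*np.sin(yaw),z-.011],o); sols.append(q)
    print(k,[None if q is None else np.round(q,2) for q in sols])
    if best is None and all(q is not None for q in sols): best=o
    if best is not None and abs(sols[0][6])<1.6: best=o
np.save("o_handle.npy",best)
arm.grip(.6,40)
arm.move_ptp([.439,-.047,.25],best)
print(arm.state()["ee_pos"],arm.state()["joint_positions"].round(2),arm.state()["time_s"])
c=arm.camera("wrist"); cv2.imwrite("pics/w1.png",c["color"][:,:,::-1])
print(c["position"],c["attitude"]); 
y=np.array([-np.sin(yaw),np.cos(yaw),0]); m=np.array([.439,-.047,.15])
print("bar ends pred",proj(c,[m-.06*y,m,m+.06*y]))
T=arm.camera("top"); cv2.imwrite("pics/t1.png",T["color"][:,:,::-1])
```

```text
1 [array([-0.79,  0.33,  0.91,  2.23, -0.4 ,  0.74,  0.3 ]), array([-0.8 ,  0.26,  0.91,  2.1 , -0.26,  0.9 ,  0.18]), array([-0.77,  0.31,  0.93,  1.93, -0.29,  1.04,  0.2 ]), array([-0.67,  0.43,  0.91,  1.75, -0.37,  1.14,  0.27]), array([-0.53,  0.56,  0.82,  1.57, -0.43,  1.2 ,  0.28])]
-1 [array([-1.01,  0.57,  1.29,  2.24, -0.74,  0.88, -2.47]), array([-1.03,  0.45,  1.31,  2.11, -0.53,  0.98, -2.66]), array([-0.96,  0.5 ,  1.3 ,  1.94, -0.54,  1.12, -2.68]), array([-0.84,  0.63,  1.28,  1.76, -0.64,  1.25, -2.62]), array([-0.72,  0.79,  1.27,  1.58, -0.77,  1.35, -2.59])]
[ 0.43937654 -0.04619029  0.25005199] [-0.93  0.07  0.96  2.12 -0.07  0.99 -0.02] 4.3667
[0.44551805 0.03395309 0.38492446] [-0.1564434   0.00591234 -0.04101734  0.98681715]
bar ends pred [[319.02340755 275.32568789]
 [319.18198482 201.06769783]
 [319.36633677 114.81259996]]
```

View pics/w1.png

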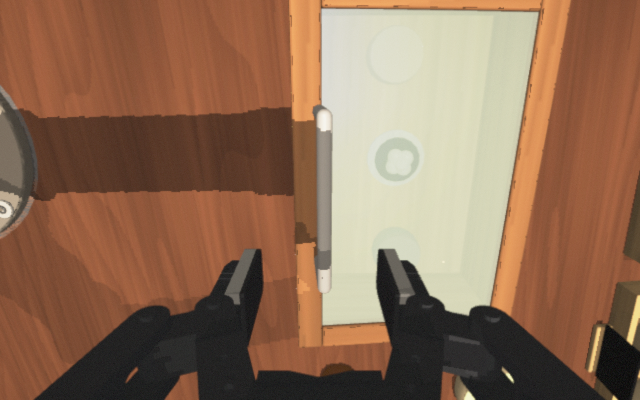

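The wrist view shows the bar from (324,110) to (325,290), 5 px right of the prediction, so it is about 3.5 mm farther in x. I'll grasp it and swing the door.

Run:
```python
from h import *
yaw=-.085; o=np.load("o_handle.npy"); ex=np.array([np.cos(yaw),np.sin(yaw),0])
m=np.array([.4425,-.047,.150])
arm.movel([*m[:2],.139],o,velocity=.1,force_limit=15)
arm.grip(0,40)
s=arm.state(); print(s["opening"],s["grasp_force"],s["contact_force"].round(1),s["ee_pos"])
H=m+.18*ex+[0,0,-.05]
for th in np.linspace(0,1.58,13)[1:]:
    p=H+ex*(-.18*np.cos(th)+.05*np.sin(th))+[0,0,.18*np.sin(th)+.05*np.cos(th)-.011]
    arm.movel(p,o,velocity=.08)
    s=arm.state(); print(round(th,2),s["contact_force"].round(1),round(s["opening"],3),(s["ee_pos"]-p).round(4))
print(s["time_s"])
c=arm.camera("scene"); cv2.imwrite("pics/s2.png",c["color"][:,:,::-1])
```

```text
0.1027199905050487 38.86612951755524 [-1.2 -0.   1.8] [ 0.44239942 -0.0468812   0.13908334]
0.13 [ 6.  -0.  -3.6] 0.104 [ 0.0025 -0.      0.0012]
0.26 [14.4 -0.1 -9.8] 0.102 [ 0.005  -0.0002  0.0017]
0.4 [ 24.9  -1.6 -23.3] 0.106 [ 0.0073 -0.0002  0.0019]
0.53 [ 33.2  -4.3 -39.4] 0.1 [ 0.0072 -0.0001  0.0005]
0.66 [ 28.5  -2.5 -41.9] 0.102 [ 0.0045  0.0004 -0.0012]
0.79 [ 22.1  -2.3 -42. ] 0.102 [ 0.0019  0.0008 -0.0029]
0.92 [ 14.   -0.8 -34.6] 0.103 [-0.0003  0.0012 -0.004 ]
1.05 [  9.4   0.2 -31.4] 0.099 [-0.0017  0.0015 -0.0043]
1.18 [  4.3   1.3 -28.3] 0.099 [-0.0022  0.0017 -0.0042]
1.32 [  1.2   3.1 -29.7] 0.099 [-0.0023  0.0018 -0.004 ]
1.45 [ -2.3   3.9 -27.8] 0.099 [-0.0022  0.002  -0.0036]
1.58 [ -4.2   4.3 -22.3] 0.098 [-0.0023  0.0021 -0.0033]
11.6833
```

View pics/s2.png

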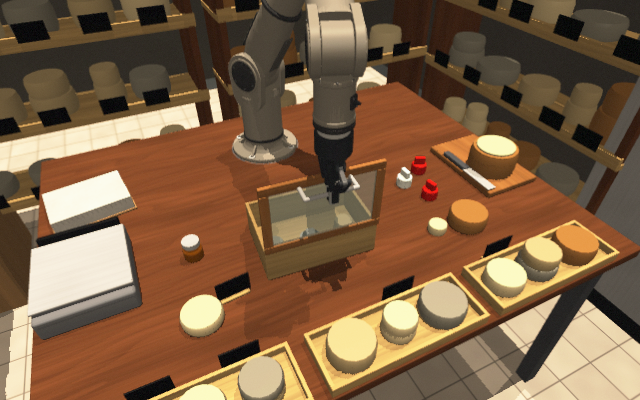

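The door stands upright and the gripper is over the far side of the rail, at about (335,180). I'll release a little, retract upward and check the door angle from a silhouette.

```bash
cat >> h.py <<'E'
def door_angle(c,reg,x,y,yaw):
    def f(th):
        D=np.array([[u,v,w] for u in(0,-.2) for v in(-.15,.15) for w in(0,.01)])
        D=R.from_euler("y",th).apply(D)+[.1,0,.1]
        m=hullmask(c,place(D,x,y,yaw)); return (m&reg).sum()/(m|reg).sum()
    t=np.arange(0,1.85,.02); v=[f(a) for a in t]; return t[int(np.argmax(v))],max(v)
E
python3 - <<'E'
from h import *
o=np.load("o_handle.npy")
arm.grip(.35,40)
p=arm.state()["ee_pos"]; arm.movel([p[0],p[1],.40],velocity=.2)
s=arm.state(); print(s["contact_force"].round(1),s["ee_pos"],s["time_s"])
arm.move_ptp([.424,.325,.25],down(np.pi) if 0 else o)
c=arm.camera("scene")
for d in arm.silhouettes("scene","door")[:2]:
    print(d["p"],d["box"],door_angle(c,d["region"],.521,-.0535,-.085))
T=arm.camera("top"); cv2.imwrite("pics/t2.png",T["color"][:,:,::-1])
for l in("stub","door","case"):
    for d in arm.silhouettes("top",l)[:2]:
        print(l,d["p"],d["box"],T["color"][d["region"]].mean(0).round())
        if l=="door": print(door_angle(T,d["region"],.521,-.0535,-.085))
w=arm.camera("wrist"); np.save("w.npy",w,allow_pickle=True)
for d in arm.silhouettes("wrist","cap"): print("wcap",d["p"],d["box"],ray(w,[np.argwhere(d["region"]).mean(0)[::-1]],.03))
a=cv2.resize(T["color"][120:250,260:420],(480,390),interpolation=cv2.INTER_CUBIC)
b=cv2.resize(w["color"],(320,200)); 
cv2.imwrite("pics/crop2.png",a[:,:,::-1]); cv2.imwrite("pics/w2.png",w["color"][:,:,::-1])
print(proj(w,[[.4235,.325,.057],[.4235+.017,.325,.057],[.4235-.017,.325,.057]]), arm.state()["time_s"])
E
```

```text
[-0.2  0.1 -0.5] [ 0.67454528 -0.06766051  0.39887352] 12.8833
0.9 [254.1, 159.5, 386.1, 252.3] (np.float64(1.56), np.float64(0.9318963540472369))
0.17 [396.7, 168.0, 408.9, 186.7] (np.float64(1.84), np.float64(0.001042131904123865))
stub 0.82 [325.8, 188.8, 353.3, 211.7] [179. 173. 159.]
door 0.74 [276.7, 115.5, 428.1, 162.1] [135. 102.  77.]
(np.float64(1.58), np.float64(0.8574683544303797))
door 0.34 [327.1, 190.6, 351.5, 211.8] [182. 175. 160.]
(np.float64(0.78), np.float64(0.056187202538339504))
case 0.63 [277.2, 114.6, 423.9, 244.8] [185. 149. 100.]
wcap 0.97 [296.3, 135.2, 342.1, 184.9] [[0.42374043 0.32790412 0.03      ]]
wcap 0.63 [376.6, 93.6, 426.8, 144.9] [[0.50908691 0.36212389 0.03      ]]
[[318.40927404 168.47560232]
 [336.03621053 166.99826595]
 [300.82711586 169.95148496]] 15.0667
```

View pics/w2.png

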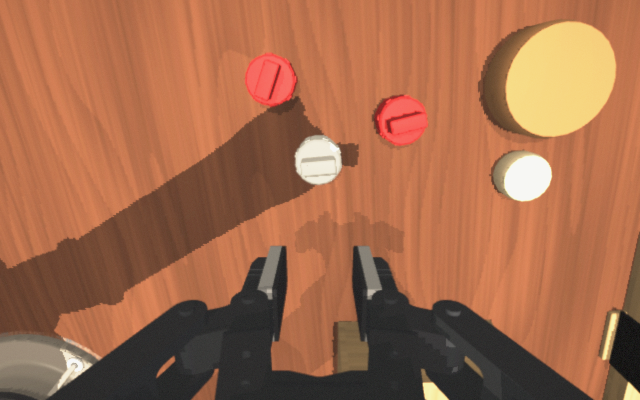

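View pics/crop2.png

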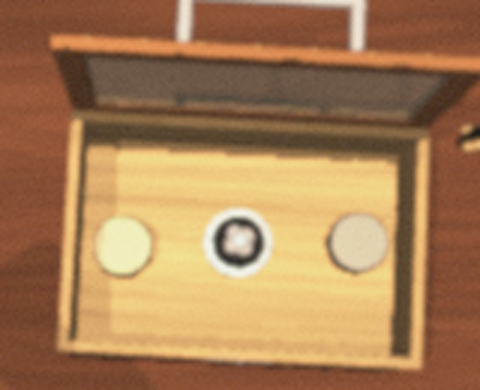

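The wrist view shows the white cap at (319,160), with its wing along world x (yaw about 0). The door measures about 1.57 rad in both views. The stub shows at top (339,200). Next I turn to the pinch orientation, refine the cap position and grasp it.

Run:
```python
from h import *
for a in(0,np.pi):
    o=down(a); q=[arm.solve_ik(p,o) for p in([.424,.326,.044],[.424,.326,.2],[.521,-.053,.2],[.521,-.053,.06])]
    print(a,[None if x is None else x.round(2) for x in q])
    if all(x is not None for x in q) : 
        sc=max(abs(x[6]) for x in q); print(sc)
        if a==0 or sc<b[0]: b=(sc,o)
o=b[1]; np.save("o_cap.npy",o)
arm.move_ptp([.424,.326,.18],o)
w=arm.camera("wrist"); cv2.imwrite("pics/w3.png",w["color"][:,:,::-1])
W=np.array([[x,y,.057] for x in(-.017,.017) for y in(-.007,.007)])
d=[d for d in arm.silhouettes("wrist","cap") if w["color"][d["region"]].mean(0)[1]>120][0]
print(d["p"],d["box"],fit([(w,d["region"])],np.r_[CAPH,W],[.424,.326,0],[.004,.004,.1]))
reg=d["region"]; print(proj(w,[[.424,.326,.057],[.441,.326,.057],[.407,.326,.057]]))
T=arm.camera("top"); S=arm.camera("scene")
st=arm.silhouettes("top","stub")[0]["region"]
STB=np.r_[cyl(.031,.008,.014),cyl(.005,.04,.04)]
x=ray(T,[[340,200]],.015)[0,:2]
print("stub",fit([(T,st)],STB,x,[.006,.006]), ray(T,[np.argwhere(st).mean(0)[::-1]],.014))
for d in arm.silhouettes("scene","stub")[:2]: print(d["p"],d["box"])
l,t,r,bb=np.array(cv2.boundingRect(reg.astype(np.uint8))); 
t0,l0=max(t-40,0),max(l-60,0)
cv2.imwrite("pics/crop3.png",cv2.resize(w["color"][t0:t+bb+40,l0:l+r+60],None,fx=3,fy=3)[:,:,::-1]); print(l0,t0,bb,r,arm.state()["time_s"])
```

```text
0 [array([-1.42,  0.73,  0.89,  2.08, -0.86,  0.76, -1.55]), array([-1.62,  0.53,  1.16,  1.98, -0.58,  1.01, -1.76]), array([-0.75,  0.39,  0.93,  2.  , -0.39,  0.94, -1.19]), array([-0.53,  0.58,  0.66,  2.09, -0.58,  0.66, -1.04])]
1.7567075655424964
3.141592653589793 [array([-1.02,  0.54,  0.31,  2.05, -0.29,  0.59,  1.07]), array([-1.15,  0.31,  0.47,  1.96, -0.17,  0.91,  0.97]), array([-0.6 ,  0.33,  0.71,  1.99, -0.27,  0.92,  1.83]), array([-0.35,  0.52,  0.42,  2.08, -0.36,  0.62,  1.89])]
1.887706612197179
0.57 [294.9, 148.1, 349.8, 211.6] (array([0.4240096 , 0.32557225, 0.0914762 ]), np.float64(0.9367174280879864))
[[320.90050482 188.87532351]
 [320.98183458 167.36677471]
 [320.82206615 209.56718809]]
stub (array([ 0.52273897, -0.05311591]), np.float64(0.854875283446712)) [[ 0.52247743 -0.05349602  0.014     ]]
234 107 63 56 16.4417
```

Run:
```python
from h import *
o=np.load("o_cap.npy")
arm.movel([.424,.3255,.09],o,velocity=.15)
print(arm.movel([.424,.3255,.045],velocity=.05,force_limit=5), arm.state()["ee_pos"])
arm.grip(0,60); s=arm.state(); print(s["opening"],s["grasp_force"],s["contact_force"].round(1),s["ee_pos"])
arm.movel([.424,.3255,.22],velocity=.15)
s=arm.state(); print(s["opening"],s["grasp_force"],s["contact_force"].round(1))
arm.move_ptp([.46,-.053,.22],o)
w=arm.camera("wrist"); cv2.imwrite("pics/w4.png",w["color"][:,:,::-1])
for l in("stub","cap"):
    for d in arm.silhouettes("wrist",l)[:2]:
        print(l,d["p"],d["box"],ray(w,[np.argwhere(d["region"]).mean(0)[::-1]],.014))
        if l=="stub":print(fit([(w,d["region"])],np.r_[cyl(.031,.008,.014),cyl(.005,.04,.04)],[.522,-.053],[.006,.006]))
e=arm.state()["ee_pos"]; print(e,arm.state()["time_s"])
print("cap axis pred px", proj(w,[e+[0,0,-.044+.033],e+[0,0,-.044]]), "stub pred",proj(w,[[.5227,-.0533,.04],[.5227,-.0533,.014]]))
```

```text
False [0.42423671 0.32553765 0.04522432]
0.14653751363361422 62.49192237854004 [-0.1 -0.3  1.5] [0.42409786 0.32560034 0.04520587]
0.1445119280741236 62.442026138305664 [-1.4  0.3 -0.8]
stub 0.77 [287.9, 68.6, 356.2, 135.5] [[ 0.52245739 -0.05236404  0.014     ]]
(array([ 0.52128185, -0.05244023]), np.float64(0.9627972027972028))
cap 0.85 [270.7, 190.4, 370.4, 322.0] [[ 0.37093171 -0.05170273  0.014     ]]
cap 0.24 [99.3, 0.0, 561.4, 255.7] [[ 0.51039113 -0.05689779  0.014     ]]
[ 0.46036797 -0.05183257  0.21990418] 21.4083
cap axis pred px [[321.77150776 259.1189566 ]
 [321.36090337 230.42533606]] stub pred [[322.43024086 101.31146239]
 [322.18919261  99.81583738]]
```

View pics/w4.png

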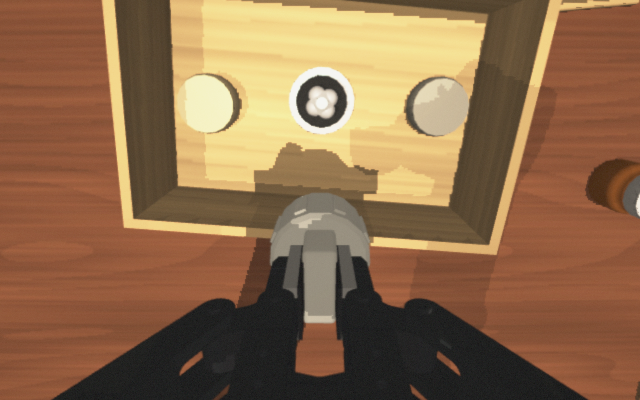

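The cap is held with its front rim at (321,195), and the stub is at (322,100), which gives about (0.522,-0.053). Moving over the stub and pressing down.

Run:
```python
from h import *
o=np.load("o_cap.npy")
arm.movel([.522,-.0535,.22],o,velocity=.15)
e=arm.state()["ee_pos"]; print(e)
arm.movel([.522,-.0535,.10],velocity=.12)
e=arm.state(); print(e["ee_pos"],e["contact_force"].round(1)); f0=e["contact_force"]
for z in np.arange(.088,.0619,-.002):
    hit=arm.movel([.522,-.0535,z],velocity=.03,force_limit=30); s=arm.state()
    print(round(z,3),hit,s["ee_pos"].round(4),(s["contact_force"]-f0).round(1),round(s["opening"],3))
    if hit: break
print(s["time_s"],s["grasp_force"])
```

```text
[ 0.52112303 -0.05376101  0.21961323]
[ 0.5225084  -0.05360767  0.10061325] [ 0.2 -0.2 -0. ]
0.088 False [ 0.5219 -0.0536  0.0879] [-0.5  1.2  0.1] 0.146
0.086 False [ 0.5219 -0.0535  0.0859] [-0.   0.1 -1.2] 0.149
0.084 False [ 0.5219 -0.0535  0.0839] [ 0.  -0.3  0.2] 0.148
0.082 False [ 0.5219 -0.0535  0.0819] [-0.4 -0.7 -1.2] 0.147
0.08 False [ 0.5226 -0.0534  0.0802] [1.2 1.8 1.9] 0.148
0.078 False [ 0.5225 -0.0536  0.0783] [-0.   1.4  3.8] 0.147
0.076 False [ 0.5222 -0.0535  0.076 ] [ 2.7  0.3 -0.4] 0.148
0.074 False [ 0.5218 -0.0534  0.0736] [ 1.6  0.8 -2.9] 0.149
0.072 False [ 0.5215 -0.0532  0.0715] [ 2.6  1.2 -6.1] 0.15
0.07 False [ 0.5216 -0.0534  0.0695] [ 2.8  0.1 -8.4] 0.148
0.068 False [ 0.5217 -0.0534  0.0676] [  2.4   0.5 -10.4] 0.143
0.066 False [ 0.5218 -0.0537  0.0661] [ 0.5  1.  -2.7] 0.145
0.064 False [ 0.5221 -0.0538  0.0643] [-0.4  0.6  1.6] 0.146
0.062 False [ 0.5222 -0.0538  0.0623] [-2.  -1.2  5.3] 0.146
26.925 63.296531438827515
```

The force trace shows the push, the click and then the seal contact. I'll press to about 10 N and check.

Run:
```python
from h import *
z=.062
while z>.056:
    z-=.0007; arm.movel([.522,-.0535,z],velocity=.02); arm.sleep(.3); s=arm.state()
    print(round(z,4),s["ee_pos"].round(4),s["contact_force"].round(1))
    if s["contact_force"][2]>10: break
arm.sleep(1.5); s=arm.state(); print(s["ee_pos"].round(4),s["contact_force"].round(1),s["grasp_force"],s["opening"],s["time_s"])
c=arm.camera("scene"); 
for d in arm.silhouettes("scene","door")[:1]: print(d["p"],door_angle(c,d["region"],.521,-.0535,-.085))
w=arm.camera("wrist")
cv2.imwrite("pics/end.png",np.hstack([cv2.resize(w["color"],(400,250)),cv2.resize(c["color"][130:280,200:440],(400,250))])[:,:,::-1])
```

```text
0.0613 [ 0.5222 -0.0539  0.0618] [-2.3 -0.2  7.2]
0.0606 [ 0.5222 -0.0538  0.0611] [-3.1 -0.8  8.9]
0.0599 [ 0.5222 -0.0539  0.0605] [-2.2  0.2 10.5]
[ 0.5222 -0.0538  0.0606] [-3.3 -0.3 10.7] 63.80445599555969 0.1458993650881786 30.075
0.88 (np.float64(1.56), np.float64(0.9407517763007105))
```

View pics/end.png

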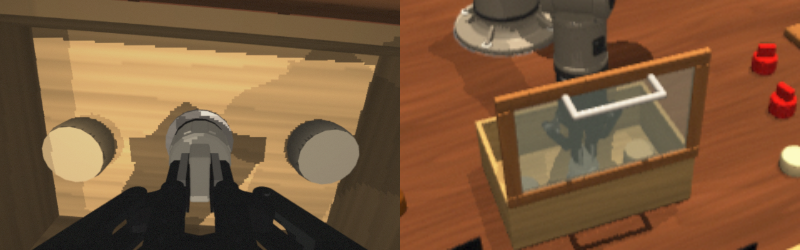

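The end view shows the cap seated on the stub at (200,135), both cheeses undisturbed and the door upright. The press is steady at about 10.7 N, so I'm handing it in.

```bash
python3 -c "
from station import arm
print(arm.job_done())"
```

```text
the job is handed in; nothing more can be done
None
```

I handed the job in at about 30 s with the door open at about 1.56 rad and the white cap clicked onto the stub, still gripped and pressed down with a steady 10.7 N; the hand-in returned no verdict.

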